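Jog the bench mill by its bayonet lid

TASK

Get the small bench mill ready and hold it in its jog position. First slide the transport lock away from the mouth to its end stop, then put the lid into the bayonet collar, pins through the two slots, until it sits fully home. Twist the lid clockwise (seen from above) against its return spring to the half-way mark, 30 degrees of the 60 degrees of turn, without letting it click into the lock, and finish still gripping it there; do not let go. Leave the beaker, the sample tin and the brass weight where they stand.

Things in the scene. Friction and masses are not known exactly. Their poses are not given: they have to be found in the camera images.
- mill: Fixed bench mill: flat grey housing 120 mm (its x) by 240 mm (its y), deck 45 mm high; bare metal bayonet collar (92 mm across, top at 84 mm) at its +y end, transport lock at its -y end. Origin: centre of its underside on the worktop, z up. Dark ribs outside the collar: entry (at the slots), half-way (broader, 30 degrees clockwise of the slots), lock (60 degrees).
- mouth (a point): Middle of the collar's mouth on its axis, level with the collar's top (84 mm above the worktop, 55 mm from the mill's origin along its +y); axes as the mill's. The mouth is 60 mm wide, with two pin slots, towards the mill's +x and -x, 13 mm wide at the inner edge, reaching 40 mm from the axis. The spring-loaded ring lies under the 6 mm flange.
- transport_lock (a joint): Travel in m: 0 = fully towards the mouth, 0.060 = end stop away from it (moves along the mill's -y). Starts at 0 to 0.012; about 2 N friction, stays where left. Its flat steel tongue (30 mm wide, 85 to 89 mm above the worktop, tip 62 mm from the grip tab's middle towards the mouth) lies over the mouth's edge and keeps the lid out.
- lock_grip (a point): Middle of the top of the transport lock's black grip tab, 115 mm above the worktop; moves with the lock. The tab is 36 mm along the mill's x, 14 mm thick along its y and stands 26 mm above the tongue plate (top at 89 mm).
- jog_ring (a joint): Angle (rad) of the sprung ring in the collar, engaged by the pins of the seated lid with about 0.04 rad play. 0 = entry (start), grows clockwise from above, 0.524 = half-way mark, 1.047 = locked. A spring turns it back to 0 with 0.1 to 0.22 N m up to half-way; past about 0.9 it snaps over into the lock.
- lid: Loose bayonet lid, 160 g, standing on its foot; origin: centre of the foot's underside, z up. Plug 56 mm across, 22 mm high, foot bevelled; 9 mm round pin along the lid's x, ends 37 mm from the axis, centre line 10 mm up; disc 92 mm across, 22 to 30 mm up. Home: disc on the collar's top, foot 62 mm above the worktop. Fits either way round (half-turn); turned, the flange holds it.
- beaker: Small glass beaker, 53 mm in diameter, 66 mm high, standing on the worktop; origin under its centre. Leave alone.
- sample_tin_5: Round sample tin, 71 mm in diameter, 45 mm high; origin under its centre. Leave alone.
- weight_1: Brass weight with a knob, 29 mm in diameter, 51 mm high; origin under its centre. Leave alone.
- lid_grip (a point): Middle of the top of the lid's black grip bar, on the lid's axis, 57 mm above its foot; axes as the lid's. The bar is 60 mm long along the lid's x (parallel to the pins), 14 mm thick along its y and stands 27 mm above the disc.
Things that resemble listed ones, but are neither listed nor needed, are in the scene too. Leave any purple look-alike of the lid alone.

How it is judged (in metres and radians):
On the way, in this order (a step that is already met when the one before it is completed fails the run):
1. the transport lock is at its end stop (value of joint transport_lock above 0.056 m), for 0.1 s.
2. the lid sits home in the collar at the entry position (z of lid in the frame of mouth below -0.0195 m and horizontal distance between lid and mouth below 0.005 m and angle between lid's own z axis and vertical below 0.1 rad and value of joint jog_ring below 0.2 rad), for 0.1 s.
At the end, for the whole second after the job is handed in: Lock within 4 mm of its end stop; lid home in the collar (disc within 2.5 mm of its top, centred within 5 mm, upright within 6 degrees); ring and lid turned about 30 degrees (ring 30 +- 8) and at rest, the fingers gripping the lid with over 3 N through the last second (value of joint transport_lock above 0.056 m and z of lid in the frame of mouth between -0.0245 and -0.0195 m and horizontal distance between lid and mouth below 0.005 m and angle between lid's own z axis and vertical below 0.1 rad and value of joint jog_ring between 0.384 and 0.664 rad and angle between the x axis of lid and the x axis of mill, either way round between 0.3 and 0.75 rad and velocity of joint jog_ring between -0.3 and 0.3 rad/s and contact force between the fingers and lid above 3 N); the arm keeps its last pose, push and grip.
It fails at once if the lid was twisted through into the lock (value of joint jog_ring above 0.85 rad).
It fails at once if the beaker, the tin or the weight was disturbed (distance of any of beaker, sample_tin_5, weight_1 from where it was at the start of the episode above 0.02 m).
It also fails if it takes over 58 s, if anything falls off the work surface, if the arm or the gripper's body presses on something with over 40 N, if the wrist force passes 120 N, or if a joint passes its speed limit or range.

ROBOT

A 7-joint arm with a two-finger parallel gripper is mounted at the origin on a cart in front of the work surface, level with it; the furniture and walls round the work are solid. World frame = base frame: x ahead of the robot, y to its left, z up, the work surface at z = 0. Lengths are in mm, angles in rad, forces in N, time in s.
With the tool pointing down it reaches from about 350 to 900 mm from the base axis. Payload 7.2 kg.
Tool frame: the origin (TCP) lies midway between the tips of the shut fingers; the grasp point (between the pads) lies 19 mm behind it; z points along the fingers, y is the line along which they close (so a half turn about z gives the same grasp; the last joint's range is limited). The gripper opens to 85 mm and grips with 20 to 120 N. Pads are 22 mm wide; open, the fingers measure 114 mm over their backs; the gripper's body (76 mm by 85 mm) begins 54 mm behind the grasp point. The pads swing forward as they close: fully open they stand 13 mm farther back than shut.
Start: joints at [1.223, 0.411, -0.013, 1.596, 0.006, 1.134, -0.082], TCP at [172.59, -600.701, 231.297] pointing down, gripper open.
Joint ranges: [-2.95, 2.95], [-0.29, 1.99], [-1.47, 1.44], [0.14, 2.54], [-1.03, 4.17], [0.13, 1.85], [-2.86, 2.86]. Speed limits (rad/s): [2.39, 2.39, 3.01, 3.01, 3.14, 3.14, 3.14].

INTERFACE

Orientations are given as a unit quaternion [x, y, z, w].
In Python, from workcell import r gives the robot as it stands.
- The arm moves only by the tool servo_tool, never from a script. Its argument "rows" is a list of rows, each an object with "linear": the shift along the tool's x, y, z normalised to -1 to 1, where 1 is 250 mm, a list of three; "twist": the turn, a rotation vector about the tool's x, y, z normalised to -1 to 1, where 1 is 60 degrees, a list of three; "gripper": the closure, from 0 (fully open) to 1 (shut). A call has 1 to 20 rows; each row is the pose to reach, as a shift and turn from the pose commanded when the call began, along the tool's axes at that moment; what a row does not reach only later rows make up. A row lasts 1/10 s, in which the tool goes at most 50 mm and 8.59 degrees, less where a joint would pass 70% of its speed; a pose out of reach is approached as far as the arm can. A call with a number of a shift or a turn outside -1 to 1 is refused whole. A call with a gripper value outside its range is refused whole. The fingers move at their own pace and stop on an object; "grip_force" is the grip in N (left out, the last holds). Time passes only in rows, so rows that repeat a pose let the fingers close. It gives the time, the measured TCP pose, the force, the opening and the grip force at its end, in the units of the state.
- r.sense(): the state, without advancing time (a new reading comes with each control period).
- r.read_camera(name): name is "scene" or "top" or "wrist"; returns (picture, depth): 400x640x3 uint8, red, green, blue; 400x640 float32, mm along the optical axis (not along the pixel's ray), 0 where there is no reading.
- r.calibration(name): a dict with "fx", "fy", "cx", "cy" (pixels), "view" (4x4, takes a point from world to camera coordinates); the wrist camera has in their place "mount" (4x4, takes a point from camera to tool coordinates, whose origin is the TCP and whose axes are the flange's). Camera axes: x right, y down, z forward; pixel columns grow to the right and rows downward; lengths in mm; the calibration is good to about 2 mm. The wrist camera is an equidistant fisheye: a pixel r from the principal point sees the ray r / f radians off the axis. A picture is of the moment at which its call begins: read the wrist's pose just before it. calibration takes no time and is no camera call.
- r.finish_job(): hands the job in; it is judged then, once.
Trained networks look in the newest picture that a camera, given by its name, has taken for a name from the list of things; names that differ only in an ending like _2 or _b are one class to them, and where a whole thing is asked for, a point or a joint stands for the part that bears it (a point fixed in the world has none). Each returns a list of dicts, best first, with "conf" (0 to 1); they miss things now and then, are a little off and sometimes report something else, mostly with a low value. They report only what shows in the picture. A call takes as long as a camera call. They do not tell look-alikes from the thing itself.
- r.masks_of(camera, target): "region" (400x640 bool, what is visible of it) and "point" ([row, column] in pixels, amid what is visible of it).
The state is a dict: "clock": time; "qpos": joint angles; "dq": joint speeds; "tau": joint torques, N m; "tool_pos": TCP position; "eef_rot": TCP orientation; "ft_force": force on the tool from outside, world axes, zero at the start; "ft_torque": the same for the moment, N m; "gripper_width": finger opening in mm; "grasp_force": force on a finger pad.
Only numpy, scipy, OpenCV 4.12 (cv2) and the standard library are available. Lean on these libraries where they do the work, as an engineer would, in place of code of your own. Each camera call takes 0.05 s, during which the arm holds its last target. There are 200 camera calls.

## Working session

There is one attempt and no reset: what is moved stays moved. The work goes in short steps, Python scripts to look and compute and a tool call to move; the robot and the scene stay as the last step left them, time stands still between calls to the robot, and variables do not carry over. Pictures are saved under pics/ and viewed, at most 10 in all, crops included, and the job is handed in when it is done.

Besides the shell and the picture viewer there is one more tool, called after "Emit:" by a JSON object that holds its "fn" and its "kwargs", one argument or row to a line. servo_tool: Moves the arm, as the interface text tells. Its arguments: {"type":"object","properties":{"rows":{"type":"array","items":{"type":"object","properties":{"linear":{"type":"array","items":{"type":"number","minimum":-1,"maximum":1}},"twist":{"type":"array","items":{"type":"number","minimum":-1,"maximum":1}},"gripper":{"type":"number"}}}},"grip_force":{"type":"number"}},"required":["rows"]}

```bash
mkdir -p pics; cat > h.py <<'E'
import numpy as np, cv2
from workcell import r
from scipy.spatial.transform import Rotation as R
def pts(cam):
    im,d=r.read_camera(cam); c=r.calibration(cam)
    v,u=np.mgrid[:400,:640]
    P=np.stack([(u-c['cx'])/c['fx']*d,(v-c['cy'])/c['fy']*d,d],-1)
    V=np.linalg.inv(np.array(c['view'])); W=P@V[:3,:3].T+V[:3,3]; W[d<=0]=np.nan
    return im,d,W
E
python3 - <<'E'
from h import *
ims=[]
for c in ['scene','top']:
    im,d,W=pts(c); ims.append(im); np.save(c+'.npy',W); cv2.imwrite(c+'.png',im[...,::-1])
    for t in ['mill','transport_lock','lid','beaker','sample_tin_5','weight_1']:
        for m in r.masks_of(c,t):
            if m['conf']<.2: continue
            w=W[m['region']]; print(c,t,round(m['conf'],2),np.round(m['point']),np.nanmedian(w,0).round(),np.nanpercentile(w,2,axis=0).round(),np.nanpercentile(w,98,axis=0).round())
cv2.imwrite('pics/a.png',np.vstack([cv2.resize(i[...,::-1],(480,300)) for i in ims]))
s=r.sense();print(s)
E
```

```text
scene mill 0.62 [213. 257.] [483.  11.  46.] [425. -81.   9.] [559. 152. 106.]
scene transport_lock 0.55 [200. 259.] [496.  10.  84.] [480.  -3.  48.] [524.  69. 115.]
scene lid 0.96 [232. 337.] [ 518. -206.   31.] [ 489. -241.    7.] [ 562. -158.   58.]
scene lid 0.92 [213. 179.] [405. 241.  31.] [372. 211.   8.] [455. 296.  58.]
scene lid 0.56 [267. 368.] [ 402. -334.   31.] [ 371. -371.    5.] [ 455. -287.   58.]
scene beaker 0.95 [223. 392.] [ 617. -316.   45.] [ 608. -337.    5.] [ 659. -290.   67.]
scene sample_tin_5 0.81 [205. 345.] [ 673. -156.   33.] [ 647. -185.    1.] [ 744. -111.   45.]
scene weight_1 0.63 [266. 418.] [ 480. -413.   24.] [ 473. -425.   -0.] [ 544. -391.   50.]
top mill 0.93 [220. 270.] [512.  43.  49.] [444. -69.  42.] [585. 156. 113.]
top transport_lock 0.55 [219. 274.] [511.  31.  91.] [486.  -1.  46.] [532.  71. 120.]
top lid 0.96 [246. 386.] [ 420. -327.   33.] [ 377. -369.   25.] [ 462. -286.   62.]
top lid 0.74 [213. 342.] [ 537. -197.   32.] [ 496. -240.    2.] [ 582. -158.   62.]
top lid 0.65 [205. 255.] [564.  92.  65.] [561.  89.  58.] [567.  95
[... 274 characters left out ...]
: 0.7, 'qpos': array([ 1.222803  ,  0.41108757, -0.01268224,  1.59619722,  0.00556757,
        1.1342964 , -0.08217153]), 'dq': array([-0.00042254, -0.00093073,  0.00026859,  0.00054406, -0.00067231,
       -0.00164859,  0.0002458 ]), 'tau': array([ 2.13986328e-05, -6.00233102e+01,  6.81447107e-01, -2.99694568e+01,
        1.40664470e-02,  1.50754728e-03,  3.05004065e-06]), 'tool_pos': array([ 172.58904681, -600.70421737,  231.30646224]), 'eef_rot': array([9.90229868e-01, 1.39444643e-01, 1.59702054e-05, 2.04421423e-05]), 'ft_force': array([ 0.78279548, -0.46622477,  0.38205009]), 'ft_torque': array([0.04237404, 0.03225188, 0.01063445]), 'grasp_force': 0.0, 'gripper_width': 85.54720120595071}
```

View pics/a.png

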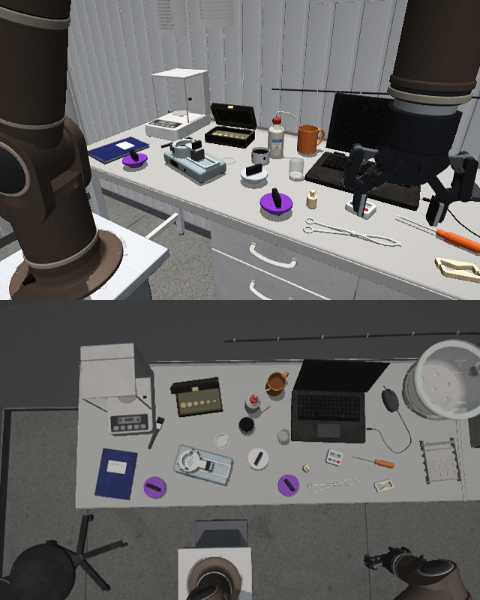

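```bash
python3 - <<'E'
from h import *
a=cv2.imread('top.png')[170:280,190:400]; b=cv2.imread('scene.png')[160:280,150:410]
cv2.imwrite('pics/b.png',np.vstack([cv2.resize(a,(560,293),interpolation=2),cv2.resize(b,(560,258),interpolation=2)]))
E
```

```text
(no output)
```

View pics/b.png

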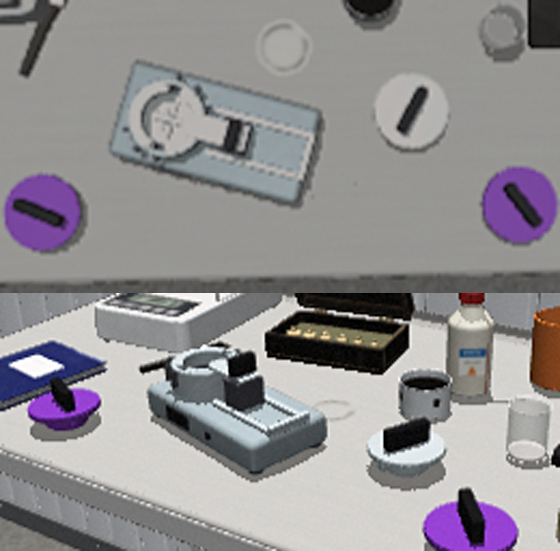

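```bash
cat >> h.py <<'E'
def go(p,yaw=None):
    """print linear/twist for TCP world p(mm), yaw of tool x (deg, mod 180 nearest)"""
    s=r.sense(); M=R.from_quat(s['eef_rot']).as_matrix()
    l=M.T@(np.array(p)-s['tool_pos'])/250
    a=np.degrees(np.arctan2(M[1,0],M[0,0]))
    if yaw is None: yaw=a
    b=np.radians((yaw-a+90)%180-90+a)
    T=np.array([[np.cos(b),np.sin(b),0],[np.sin(b),-np.cos(b),0],[0,0,-1]])
    t=np.degrees(R.from_matrix(M.T@T).as_rotvec())/60
    print('lin',l.round(4),'twist',t.round(4),'yaw now',a.round(2),'q',s['qpos'].round(2),'tcp',s['tool_pos'].round(1),'F',s['ft_force'].round(1),'t',s['clock'],'w',round(s['gripper_width'],1),round(s['grasp_force'],1))
def rect(P):
    (c,wh,a)=cv2.minAreaRect(P[:,:2].astype(np.float32)); return np.round(c,1),np.round(wh,1),round(a,1)
E
python3 - <<'E'
from h import *
print(np.round(r.calibration('wrist')['mount'],3),{k:v for k,v in r.calibration('wrist').items() if k!='mount'})
for c in ['scene','top']:
    W=np.load(c+'.npy').reshape(-1,3); f=lambda x0,x1,y0,y1,z0,z1:W[(W[:,0]>x0)&(W[:,0]<x1)&(W[:,1]>y0)&(W[:,1]<y1)&(W[:,2]>z0)&(W[:,2]<z1)]
    D=f(400,640,-110,190,38,54); print(c,'deck',len(D),np.median(D[:,2]),rect(D))
    D=f(400,640,-110,190,106,125); print('tab',len(D),np.median(D[:,2]),rect(D))
    D=f(400,640,-110,190,80,95); print('collar',len(D),np.median(D[:,2]),rect(D))
    D=f(480,590,-255,-145,20,40); print('disc',len(D),np.median(D[:,2]),rect(D))
    D=f(480,590,-255,-145,50,70); print('bar',len(D),np.median(D[:,2]),rect(D))
go([510,30,330],-15)
E
```

```text
[[-1.00000e-03 -9.58000e-01 -2.86000e-01  7.14100e+01]
 [ 1.00000e+00 -1.00000e-03  0.00000e+00  5.80000e-02]
 [-1.00000e-03 -2.86000e-01  9.58000e-01 -1.43405e+02]
 [ 0.00000e+00  0.00000e+00  0.00000e+00  1.00000e+00]] {'fx': 309.70691628693146, 'fy': 309.70691628693146, 'cx': 316.81961690362033, 'cy': 197.87740000720518}
scene deck 1138 45.54455924629656 (array([508.1,  41.7]), array([238.3, 118.3]), 74.3)
tab 62 113.10353360355987 (array([500.9,  14.6]), array([13.5, 35.2]), 75.3)
collar 343 84.52819131109561 (array([507.8,  75. ]), array([145.3, 103. ]), 54.2)
disc 461 30.420664945734814 (array([ 526.7, -200.7]), array([78.7, 90.1]), 25.6)
bar 104 56.14029953820227 (array([ 532.6, -197.8]), array([17., 60.]), 60.8)
top deck 1848 47.50366467946185 (array([513.8,  44.2]), array([240. , 121.7]), 74.0)
tab 56 117.10317154492486 (array([506.5,  17. ]), array([14.6, 35.8]), 72.7)
collar 509 87.57784732989876 (array([518. ,  71.3]), array([145.8, 102.2]), 62.6)
disc 528 32.116675702017915 (array([ 537.3, -197.2]), array([90. , 90.1]), 60.3)
bar 80 59.28655054726971 (array([ 536.9, -197.4]), array([13.9, 59.2]), 60.5)
lin [ 1.9939 -2.052  -0.3948] twist [ 0.     -0.      0.5172] yaw now 16.03 q [ 1.22  0.41 -0.01  1.6   0.01  1.13 -0.08] tcp [ 172.6 -600.7  231.3] F [ 0.8 -0.5  0.4] t 0.7 w 85.5 0.0
```

Emit:
{"fn": "servo_tool", "kwargs": {
  "rows": [
    {"linear":[0.86,-0.626,-0.08],"twist":[0,0,0.52],"gripper":0},
    {"linear":[0.86,-0.626,-0.08],"twist":[0,0,0.52],"gripper":0},
    {"linear":[0.86,-0.626,-0.08],"twist":[0,0,0.52],"gripper":0},
    {"linear":[0.86,-0.626,-0.08],"twist":[0,0,0.52],"gripper":0},
    {"linear":[0.86,-0.626,-0.08],"twist":[0,0,0.52],"gripper":0},
    {"linear":[0.86,-0.626,-0.08],"twist":[0,0,0.52],"gripper":0},
    {"linear":[0.86,-0.626,-0.08],"twist":[0,0,0.52],"gripper":0}
  ]
}}

```text
clock: 1.4
tool_pos: [338.9, -387.9, 251.9]
eef_rot: [0.992, -0.129, 0.001, -0.0]
ft_force: [-0.4, -0.5, -0.7]
gripper_width: 85.3
grasp_force: 0.0
```

```bash
python3 -c "
from h import *
go([490,-180,230],-15.8)"
```

```text
lin [ 0.3716 -0.9582  0.0889] twist [-0.0005 -0.0015  0.0166] yaw now -14.8 q [ 0.8   0.21 -0.04  1.83  0.01  1.1  -1.08] tcp [ 338.9 -387.9  251.9] F [-0.4 -0.5 -0.7] t 1.4 w 85.3 0.0
```

Emit:
{"fn": "servo_tool", "kwargs": {
  "rows": [
    {"linear":[0.37,-0.96,0.09],"twist":[0,0,0.017],"gripper":0},
    {"linear":[0.37,-0.96,0.09],"twist":[0,0,0.017],"gripper":0},
    {"linear":[0.37,-0.96,0.09],"twist":[0,0,0.017],"gripper":0},
    {"linear":[0.37,-0.96,0.09],"twist":[0,0,0.017],"gripper":0},
    {"linear":[0.37,-0.96,0.09],"twist":[0,0,0.017],"gripper":0},
    {"linear":[0.37,-0.96,0.09],"twist":[0,0,0.017],"gripper":0},
    {"linear":[0.37,-0.96,0.09],"twist":[0,0,0.017],"gripper":0},
    {"linear":[0.37,-0.96,0.09],"twist":[0,0,0.017],"gripper":0}
  ]
}}

```text
clock: 2.2
tool_pos: [487.2, -185.5, 228.6]
eef_rot: [0.99, -0.142, -0.0, 0.0]
ft_force: [-0.1, 0.0, 1.0]
gripper_width: 85.4
grasp_force: 0.0
```

```bash
cat >> h.py <<'E'
def wpts():
    s=r.sense(); im,d=r.read_camera('wrist'); c=r.calibration('wrist')
    v,u=np.mgrid[:400,:640]; x=(u-c['cx'])/c['fx']; y=(v-c['cy'])/c['fy']; th=np.hypot(x,y)+1e-9
    k=np.tan(np.minimum(th,1.3))/th; P=np.stack([x*k*d,y*k*d,d],-1)
    m=np.array(c['mount']); P=P@m[:3,:3].T+m[:3,3]
    W=R.from_quat(s['eef_rot']).apply(P.reshape(-1,3)).reshape(P.shape)+s['tool_pos']; W[(d<=0)|(th>1.2)]=np.nan
    return im,d,W
def box(W,x0,x1,y0,y1,z0,z1):
    W=W.reshape(-1,3); return W[(W[:,0]>x0)&(W[:,0]<x1)&(W[:,1]>y0)&(W[:,1]<y1)&(W[:,2]>z0)&(W[:,2]<z1)]
E
python3 - <<'E'
from h import *
im,d,W=wpts(); cv2.imwrite('pics/w1.png',im[...,::-1]); np.save('w1.npy',W)
D=box(W,480,590,-255,-145,20,40);print('disc',len(D),np.median(D[:,2]),rect(D))
D=box(W,480,590,-255,-145,50,70);print('bar',len(D),np.median(D[:,2]),rect(D))
for m in r.masks_of('wrist','lid'): print(m['conf'],m['point'],np.nanmedian(W[m['region']],0))
go([475,20,230],-15.8)
E
```

```text
disc 4639 30.79985387075348 (array([ 533.6, -197.6]), array([91.9, 92.1]), 71.9)
bar 788 57.51903748264391 (array([ 533.6, -197.7]), array([14.8, 60.6]), 61.0)
0.84 [194.1, 444.1] [ 421.08945561 -323.28081202   31.12620274]
0.83 [288.6, 77.8] [423.35993601 241.36699509  30.68921013]
0.77 [131.8, 314.9] [ 534.91714521 -198.47796562   30.96745145]
0.67 [217.6, 134.9] [508.93568305  10.27303027  89.3842522 ]
lin [-0.2786 -0.7762 -0.0053] twist [ 0.0009  0.0001 -0.0098] yaw now -16.39 q [ 0.44  0.25 -0.2   1.84  0.06  1.06 -1.64] tcp [ 487.1 -185.8  228.9] F [-0.8 -0.4 -0.2] t 2.3 w 85.4 0.0
```

View pics/w1.png

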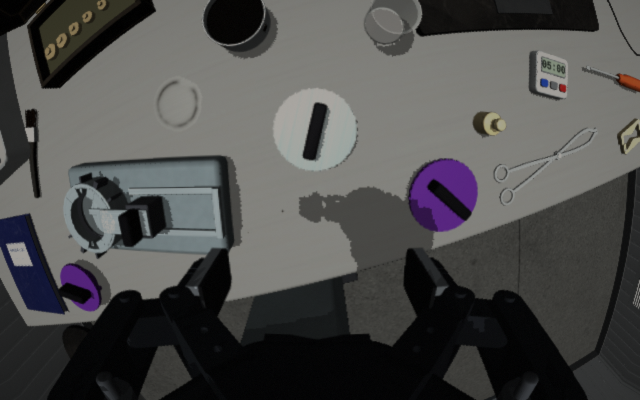

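Emit:
{"fn": "servo_tool", "kwargs": {
  "rows": [
    {"linear":[-0.28,-0.78,0],"twist":[0,0,-0.01],"gripper":0},
    {"linear":[-0.28,-0.78,0],"twist":[0,0,-0.01],"gripper":0},
    {"linear":[-0.28,-0.78,0],"twist":[0,0,-0.01],"gripper":0},
    {"linear":[-0.28,-0.78,0],"twist":[0,0,-0.01],"gripper":0},
    {"linear":[-0.28,-0.78,0],"twist":[0,0,-0.01],"gripper":0},
    {"linear":[-0.28,-0.78,0],"twist":[0,0,-0.01],"gripper":0},
    {"linear":[-0.28,-0.78,0],"twist":[0,0,-0.01],"gripper":0}
  ]
}}

```text
clock: 3.0
tool_pos: [475.3, 21.1, 228.8]
eef_rot: [0.991, -0.137, 0.0, 0.0]
ft_force: [-0.1, 0.0, 0.7]
gripper_width: 85.4
grasp_force: 0.0
```

```bash
python3 - <<'E'
from h import *
im,d,W=wpts(); cv2.imwrite('pics/w2.png',cv2.resize(im[40:290,120:480,::-1],(720,500))); np.save('w2.npy',W)
D=box(W,400,640,-110,190,40,50);print('deck',len(D),np.median(D[:,2]),rect(D))
D=box(W,400,640,-110,190,108,122);print('tab',len(D),np.median(D[:,2]),rect(D))
D=box(W,400,640,-110,190,81,87);print('collar',len(D),np.median(D[:,2]),rect(D))
go([500,14,180],-15.8)
E
```

```text
deck 12857 45.78992664445468 (array([511.4,  43.6]), array([238.5, 118.9]), 74.3)
tab 691 115.53050834718142 (array([503.4,  16.9]), array([14.6, 35.6]), 74.2)
collar 3306 84.43855012832358 (array([528. ,  73.5]), array([101.2, 151.3]), 3.3)
lin [ 0.1021 -0.0007  0.1952] twist [ 0.0008 -0.0003  0.0002] yaw now -15.79 q [ 0.16  0.18 -0.35  1.93  0.07  1.04 -2.06] tcp [475.4  20.8 228.8] F [ 0.3  0.5 -0.6] t 3.05 w 85.3 0.0
```

View pics/w2.png

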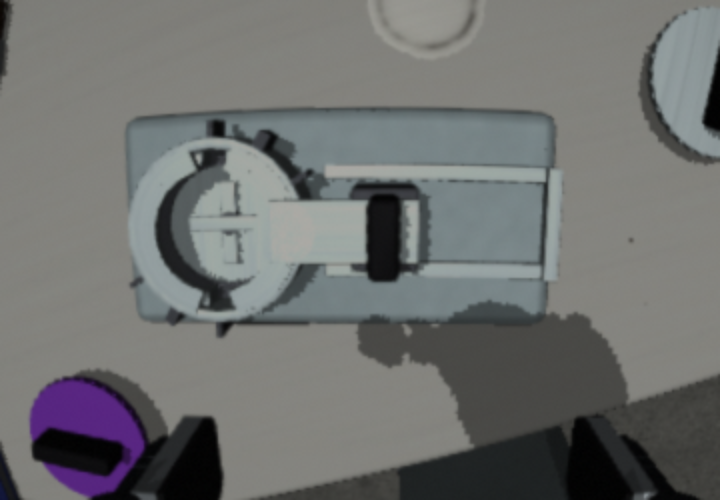

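```bash
python3 -c "
from h import *
go([503.4,16.9,93],-15.75)"
```

```text
lin [ 0.1119 -0.0159  0.5432] twist [ 0.0008 -0.0003 -0.0006] yaw now -15.79 q [ 0.16  0.18 -0.35  1.93  0.07  1.04 -2.06] tcp [475.4  20.8 228.8] F [ 0.3  0.5 -0.6] t 3.05 w 85.3 0.0
```

Emit:
{"fn": "servo_tool", "kwargs": {
  "grip_force": 40,
  "rows": [
    {"linear":[0.112,-0.016,0.2],"twist":[0,0,0],"gripper":0},
    {"linear":[0.112,-0.016,0.36],"twist":[0,0,0],"gripper":0},
    {"linear":[0.112,-0.016,0.5],"twist":[0,0,0],"gripper":0},
    {"linear":[0.112,-0.016,0.543],"twist":[0,0,0],"gripper":0},
    {"linear":[0.112,-0.016,0.543],"twist":[0,0,0],"gripper":0.5},
    {"linear":[0.112,-0.016,0.543],"twist":[0,0,0],"gripper":1},
    {"linear":[0.112,-0.016,0.543],"twist":[0,0,0],"gripper":1},
    {"linear":[0.112,-0.016,0.543],"twist":[0,0,0],"gripper":1},
    {"linear":[0.112,-0.016,0.543],"twist":[0,0,0],"gripper":1},
    {"linear":[0.112,-0.016,0.543],"twist":[0,0,0],"gripper":1}
  ]
}}

```text
clock: 4.05
tool_pos: [504.0, 19.5, 94.3]
eef_rot: [0.991, -0.136, 0.001, -0.0]
ft_force: [-0.9, -0.7, 6.8]
gripper_width: 13.1
grasp_force: 42.0
```

Emit:
{"fn": "servo_tool", "kwargs": {
  "rows": [
    {"linear":[0,0.05,0],"twist":[0,0,0],"gripper":1},
    {"linear":[0,0.1,0],"twist":[0,0,0],"gripper":1},
    {"linear":[0,0.14,0],"twist":[0,0,0],"gripper":1},
    {"linear":[0,0.17,0],"twist":[0,0,0],"gripper":1},
    {"linear":[0,0.19,0],"twist":[0,0,0],"gripper":1},
    {"linear":[0,0.2,0],"twist":[0,0,0],"gripper":1},
    {"linear":[0,0.208,0],"twist":[0,0,0],"gripper":1},
    {"linear":[0,0.208,0],"twist":[0,0,0],"gripper":1}
  ]
}}

```text
clock: 4.85
tool_pos: [489.5, -30.7, 94.3]
eef_rot: [0.991, -0.136, 0.001, -0.0]
ft_force: [-3.4, 0.5, 11.7]
gripper_width: 13.1
grasp_force: 42.6
```

Emit:
{"fn": "servo_tool", "kwargs": {
  "rows": [
    {"linear":[0,0.008,0],"twist":[0,0,0],"gripper":1},
    {"linear":[0,0.016,0],"twist":[0,0,0],"gripper":1},
    {"linear":[0,0.016,0],"twist":[0,0,0],"gripper":1}
  ]
}}

```text
clock: 5.15
tool_pos: [488.4, -34.4, 94.3]
eef_rot: [0.991, -0.136, 0.001, -0.0]
ft_force: [-3.5, 1.6, 10.4]
gripper_width: 13.2
grasp_force: 42.6
```

Emit:
{"fn": "servo_tool", "kwargs": {
  "rows": [
    {"linear":[0,0.01,0],"twist":[0,0,0],"gripper":1},
    {"linear":[0,0.02,0],"twist":[0,0,0],"gripper":1},
    {"linear":[0,0.02,0],"twist":[0,0,0],"gripper":1},
    {"linear":[0,0.02,0],"twist":[0,0,0],"gripper":1}
  ]
}}

```text
clock: 5.55
tool_pos: [487.7, -36.9, 94.3]
eef_rot: [0.991, -0.135, 0.001, -0.001]
ft_force: [-1.4, 8.3, 8.7]
gripper_width: 13.0
grasp_force: 42.4
```

Emit:
{"fn": "servo_tool", "kwargs": {
  "rows": [
    {"linear":[0,0.012,0],"twist":[0,0,0],"gripper":1},
    {"linear":[0,0.012,0],"twist":[0,0,0],"gripper":1},
    {"linear":[0,0.012,0],"twist":[0,0,0],"gripper":1}
  ]
}}

```text
clock: 5.85
tool_pos: [487.6, -37.1, 94.3]
eef_rot: [0.991, -0.134, 0.002, -0.003]
ft_force: [0.2, 17.3, 5.1]
gripper_width: 13.3
grasp_force: 42.6
```

Emit:
{"fn": "servo_tool", "kwargs": {
  "rows": [
    {"linear":[0,0,0],"twist":[0,0,0],"gripper":0},
    {"linear":[0,0,0],"twist":[0,0,0],"gripper":0},
    {"linear":[0,0,0],"twist":[0,0,0],"gripper":0},
    {"linear":[0,0,0],"twist":[0,0,0],"gripper":0},
    {"linear":[0,0,-0.2],"twist":[0,0,0],"gripper":0},
    {"linear":[0,0,-0.4],"twist":[0,0,0],"gripper":0},
    {"linear":[0,0.2,-0.44],"twist":[0,0,-1],"gripper":0},
    {"linear":[0,0.4,-0.44],"twist":[0,0,-1],"gripper":0},
    {"linear":[0,0.45,-0.44],"twist":[0,0,-1],"gripper":0},
    {"linear":[0,0.45,-0.44],"twist":[0,0,-1],"gripper":0},
    {"linear":[0,0.45,-0.44],"twist":[0,0,-1],"gripper":0},
    {"linear":[0,0.45,-0.44],"twist":[0,0,-1],"gripper":0},
    {"linear":[0,0.45,-0.44],"twist":[0,0,-1],"gripper":0}
  ]
}}

```text
clock: 7.15
tool_pos: [455.5, -150.9, 203.0]
eef_rot: [0.933, 0.361, -0.0, 0.0]
ft_force: [-0.7, 0.1, -0.7]
gripper_width: 85.6
grasp_force: 0.0
```

Emit:
{"fn": "servo_tool", "kwargs": {
  "rows": [
    {"linear":[0,0,0],"twist":[0,0,-1],"gripper":0},
    {"linear":[0,0,0],"twist":[0,0,-1],"gripper":0},
    {"linear":[0,0,0],"twist":[0,0,-1],"gripper":0},
    {"linear":[0,0,0],"twist":[0,0,-1],"gripper":0},
    {"linear":[0,0,0],"twist":[0,0,-1],"gripper":0},
    {"linear":[0,0,0],"twist":[0,0,-1],"gripper":0},
    {"linear":[0,0,0],"twist":[0,0,-1],"gripper":0}
  ]
}}

```text
clock: 7.85
tool_pos: [455.5, -150.8, 202.9]
eef_rot: [0.627, 0.779, -0.0, -0.0]
ft_force: [-0.4, -0.6, -0.5]
gripper_width: 85.2
grasp_force: 0.0
```

```bash
python3 - <<'E'
from h import *
im,d,W=pts('top')
D=box(W,400,640,-110,190,106,125); print('tab',rect(D))
D=box(W,480,590,-255,-145,50,70); print('bar',len(D),rect(D))
im,d,W=wpts()
D=box(W,400,640,-110,190,108,122);print('wtab',len(D),rect(D) if len(D)>5 else 0)
D=box(W,480,590,-255,-145,50,65);print('wbar',len(D),rect(D) if len(D)>5 else 0)
go([533.6,-197.6,150],151)
E
```

```text
tab (array([490.8, -37.5]), array([14.5, 35. ]), 73.5)
bar 38 (array([ 550.3, -204.6]), array([13.3, 29.4]), 61.5)
wtab 868 (array([487.3, -37.8]), array([15.5, 35.8]), 73.8)
wbar 719 (array([ 532.9, -197.6]), array([15. , 60.9]), 60.8)
lin [-0.2485  0.2661  0.2116] twist [-3.00e-04 -1.00e-04 -8.15e-01] yaw now 102.1 q [ 0.71  0.25 -0.57  1.94  0.16  1.    0.28] tcp [ 455.5 -150.8  202.9] F [ 0.1 -0.5  0.5] t 7.95 w 85.7 0.0
```

Emit:
{"fn": "servo_tool", "kwargs": {
  "rows": [
    {"linear":[-0.249,0.266,0.21],"twist":[0,0,-0.82],"gripper":0},
    {"linear":[-0.249,0.266,0.21],"twist":[0,0,-0.82],"gripper":0},
    {"linear":[-0.249,0.266,0.21],"twist":[0,0,-0.82],"gripper":0},
    {"linear":[-0.249,0.266,0.21],"twist":[0,0,-0.82],"gripper":0},
    {"linear":[-0.249,0.266,0.21],"twist":[0,0,-0.82],"gripper":0},
    {"linear":[-0.249,0.266,0.21],"twist":[0,0,-0.82],"gripper":0},
    {"linear":[-0.249,0.266,0.21],"twist":[0,0,-0.82],"gripper":0}
  ]
}}

```text
clock: 8.65
tool_pos: [533.6, -197.8, 150.1]
eef_rot: [0.25, 0.968, 0.0, -0.0]
ft_force: [0.3, 0.2, -0.3]
gripper_width: 85.1
grasp_force: 0.0
```

```bash
python3 -c "
from h import *
im,d,W=wpts()
D=box(W,480,590,-255,-145,50,65);print('wbar',len(D),rect(D) if len(D)>5 else 0)
D=box(W,480,590,-255,-145,25,40);print('disc',len(D),rect(D) if len(D)>5 else 0)
go([533.3,-197.6,35],150.9)"
```

```text
wbar 1231 (array([ 532.9, -197.3]), array([13.6, 58.8]), 60.6)
disc 6955 (array([ 533.2, -197.9]), array([93.3, 93.4]), 62.2)
lin [0.0009 0.     0.4608] twist [-0.     -0.0006 -0.0007] yaw now 150.86 q [ 0.79  0.49 -0.69  1.79  0.37  0.99  1.01] tcp [ 533.6 -197.7  150.2] F [ 0.8 -0.7  0.2] t 8.7 w 85.5 0.0
```

Emit:
{"fn": "servo_tool", "kwargs": {
  "grip_force": 110,
  "rows": [
    {"linear":[0,0,0.18],"twist":[0,0,0],"gripper":0},
    {"linear":[0,0,0.34],"twist":[0,0,0],"gripper":0},
    {"linear":[0,0,0.43],"twist":[0,0,0],"gripper":0},
    {"linear":[0,0,0.46],"twist":[0,0,0],"gripper":0},
    {"linear":[0,0,0.46],"twist":[0,0,0],"gripper":0.4},
    {"linear":[0,0,0.46],"twist":[0,0,0],"gripper":0.7},
    {"linear":[0,0,0.46],"twist":[0,0,0],"gripper":1},
    {"linear":[0,0,0.46],"twist":[0,0,0],"gripper":1},
    {"linear":[0,0,0.46],"twist":[0,0,0],"gripper":1},
    {"linear":[0,0,0.46],"twist":[0,0,0],"gripper":1},
    {"linear":[0,0,0.46],"twist":[0,0,0],"gripper":1}
  ]
}}

```text
clock: 9.8
tool_pos: [534.5, -197.6, 36.5]
eef_rot: [0.249, 0.969, -0.0, 0.001]
ft_force: [-1.4, 0.6, 6.9]
gripper_width: 11.8
grasp_force: 107.9
```

```bash
python3 -c "
from h import *
go([533.3,-197.6,35],150.9)"
```

```text
lin [ 0.0041 -0.0023  0.0061] twist [-0.      0.0015  0.005 ] yaw now 151.2 q [ 0.72  0.64 -0.61  1.87  0.5   0.79  0.91] tcp [ 534.5 -197.6   36.5] F [-1.4  0.6  6.9] t 9.8 w 11.8 107.9
```

Emit:
{"fn": "servo_tool", "kwargs": {
  "rows": [
    {"linear":[0,0,-0.1],"twist":[0,0,0],"gripper":1},
    {"linear":[0,0,-0.25],"twist":[0,0,0],"gripper":1},
    {"linear":[0,0,-0.4],"twist":[0,0,0],"gripper":1},
    {"linear":[0,0,-0.52],"twist":[0,0,-0.1],"gripper":1},
    {"linear":[0,0,-0.6],"twist":[0,0,-0.22],"gripper":1},
    {"linear":[0,0,-0.6],"twist":[0,0,-0.22],"gripper":1},
    {"linear":[0,0,-0.6],"twist":[0,0,-0.22],"gripper":1}
  ]
}}

```text
clock: 10.5
tool_pos: [533.3, -197.7, 184.9]
eef_rot: [0.137, 0.991, -0.0, -0.0]
ft_force: [-0.1, -0.7, -2.8]
gripper_width: 11.3
grasp_force: 108.1
```

```bash
python3 -c "
from h import *
go([526.3,10,185],164.25);go([526.3,96.5,185],164.25)"
```

```text
lin [ 2.533e-01  7.919e-01 -4.000e-04] twist [-0.0002 -0.0004 -0.0009] yaw now 164.2 q [ 0.84  0.47 -0.77  1.75  0.37  1.07  1.24] tcp [ 533.3 -197.7  184.9] F [-0.1 -0.7 -2.8] t 10.5 w 11.3 108.1
lin [ 3.4750e-01  1.1248e+00 -4.0000e-04] twist [-0.0002 -0.0004 -0.0009] yaw now 164.2 q [ 0.84  0.47 -0.77  1.75  0.37  1.07  1.24] tcp [ 533.3 -197.7  184.9] F [-0.1 -0.7 -2.8] t 10.5 w 11.3 108.1
```

Emit:
{"fn": "servo_tool", "kwargs": {
  "rows": [
    {"linear":[0.05,0.16,0],"twist":[0,0,0],"gripper":1},
    {"linear":[0.12,0.35,0],"twist":[0,0,0],"gripper":1},
    {"linear":[0.18,0.54,0],"twist":[0,0,0],"gripper":1},
    {"linear":[0.23,0.7,0],"twist":[0,0,0],"gripper":1},
    {"linear":[0.253,0.79,0],"twist":[0,0,0],"gripper":1},
    {"linear":[0.253,0.79,0],"twist":[0,0,0],"gripper":1},
    {"linear":[0.253,0.79,0],"twist":[0,0,0],"gripper":1}
  ]
}}

```text
clock: 11.2
tool_pos: [525.1, 9.9, 184.1]
eef_rot: [0.136, 0.991, -0.0, -0.001]
ft_force: [-0.1, -0.4, -1.5]
gripper_width: 12.0
grasp_force: 108.1
```

```bash
python3 - <<'E'
from h import *
s=r.sense(); t=s['tool_pos']; im,d,W=wpts(); cv2.imwrite('pics/w3.png',im[...,::-1])
D=box(W,t[0]-70,t[0]+70,t[1]-70,t[1]+70,t[2]-14,t[2]+0);print('disc',len(D),np.median(D[:,2]),D.min(0),D.max(0),rect(D))
A=np.c_[D,np.ones(len(D))][:,[0,1,3]]; print('plane',np.linalg.lstsq(A,D[:,2],rcond=None)[0])
D=box(W,t[0]-70,t[0]+70,t[1]-70,t[1]+70,t[2]+10,t[2]+25);print('bar',len(D))
D=box(W,400,640,-110,190,108,122);print('wtab',len(D),rect(D) if len(D)>5 else 0)
D=box(W,400,640,-110,190,40,50);print('deck',len(D),np.median(D[:,2]),rect(D))
D=box(W,460,600,40,160,81,87);print('collar',len(D),np.median(D[:,2]),rect(D),cv2.minEnclosingCircle(D[:,:2].astype(np.float32)))
go([526.3,96.5,185],164.25)
E
```

```text
disc 12474 178.40655761110054 [477.07507846 -37.38391301 170.1083765 ] [558.04006551  56.33058597 184.06752665] (array([513.2,  12.5]), array([93.6, 71.6]), 74.4)
plane [4.66499747e-03 3.94478078e-03 1.75907634e+02]
bar 4088
wtab 854 (array([487. , -37.7]), array([15.4, 36. ]), 73.3)
deck 10833 45.83582748794066 (array([509.7,  43.8]), array([238. , 117.4]), 73.7)
collar 4061 84.37708659521823 (array([522.9, 104.3]), array([91.1, 90.1]), 22.5) ((526.9718017578125, 97.78118896484375), 54.16630935668945)
lin [ 0.0912  0.3387 -0.0034] twist [-0.0011 -0.002   0.0008] yaw now 164.3 q [ 0.54  0.41 -0.83  1.85  0.35  1.03  0.87] tcp [525.3   8.8 184.2] F [-0.2 -1.2 -2.7] t 11.25 w 11.5 108.1
```

View pics/w3.png

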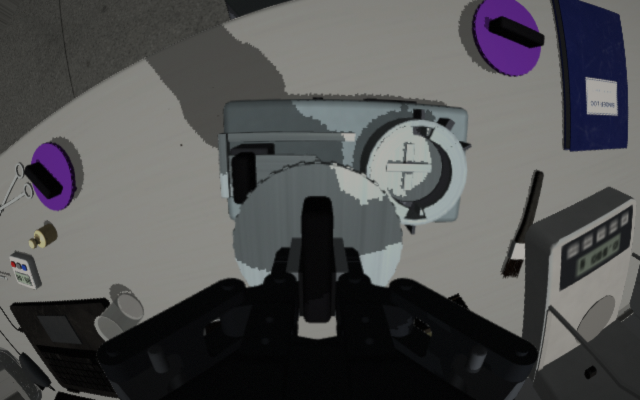

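```bash
cat >> h.py <<'E'
from scipy.optimize import least_squares
def circ(P,c,rad):
    """fit circle of radius rad to outer hull edge"""
    P=P[np.hypot(*(P[:,:2]-c).T)<rad+6]
    best=np.array(c,float)
    ang=np.degrees(np.arctan2(P[:,1]-c[1],P[:,0]-c[0]))//4
    E=np.array([P[ang==a][np.argmax(np.hypot(*(P[ang==a][:,:2]-c).T)),:2] for a in np.unique(ang)])
    E=E[np.hypot(*(E-c).T)>rad-8]
    f=least_squares(lambda q:np.hypot(E[:,0]-q[0],E[:,1]-q[1])-q[2],[*c,rad],loss='soft_l1')
    return f.x.round(2),len(E),np.abs(f.fun).mean().round(2)
E
python3 - <<'E'
from h import *
for k in range(2):
    s=r.sense(); t=s['tool_pos']; im,d,W=wpts()
    print(t.round(1))
    D=box(W,t[0]-70,t[0]+70,t[1]-70,t[1]+70,t[2]-10,t[2]-2); print('disc',circ(D,t[:2]-[1,0],46))
    B=box(W,t[0]-70,t[0]+70,t[1]-70,t[1]+70,t[2]+15,t[2]+25); u=np.array([np.cos(np.radians(74.25)),np.sin(np.radians(74.25))]); 
    C=box(W,460,600,40,160,81,87); print('collar',circ(C,np.array([526.3,96.5]),46))
go([526.3,96.5,185],164.25)
E
```

```text
[525.3   8.8 184.2]
disc (array([523.92,   8.46,  46.37]), 64, np.float64(0.43))
collar (array([525.9 ,  97.02,  45.55]), 78, np.float64(1.18))
[525.5   8.4 184.4]
disc (array([524.18,   8.01,  46.43]), 64, np.float64(0.4))
collar (array([525.92,  96.98,  45.53]), 79, np.float64(1.23))
lin [ 0.0934  0.3405 -0.0016] twist [-0.0008 -0.0013 -0.0002] yaw now 164.24 q [ 0.54  0.41 -0.83  1.85  0.35  1.03  0.87] tcp [525.7   8.2 184.6] F [ 0.6 -0.1 -1.9] t 11.35 w 11.4 108.1
```

```bash
python3 -c "
from h import *
go([527.4,97.1,130],164.25)"
```

```text
lin [0.0895 0.3442 0.2184] twist [-0.0008 -0.0013 -0.0002] yaw now 164.24 q [ 0.54  0.41 -0.83  1.85  0.35  1.03  0.87] tcp [525.7   8.2 184.6] F [ 0.6 -0.1 -1.9] t 11.35 w 11.4 108.1
```

Emit:
{"fn": "servo_tool", "kwargs": {
  "rows": [
    {"linear":[0.03,0.12,0],"twist":[0,0,0],"gripper":1},
    {"linear":[0.065,0.25,0],"twist":[0,0,0],"gripper":1},
    {"linear":[0.085,0.33,0],"twist":[0,0,0],"gripper":1},
    {"linear":[0.09,0.344,0.06],"twist":[0,0,0],"gripper":1},
    {"linear":[0.09,0.344,0.15],"twist":[0,0,0],"gripper":1},
    {"linear":[0.09,0.344,0.2],"twist":[0,0,0],"gripper":1},
    {"linear":[0.09,0.344,0.218],"twist":[0,0,0],"gripper":1},
    {"linear":[0.09,0.344,0.218],"twist":[0,0,0],"gripper":1},
    {"linear":[0.09,0.344,0.218],"twist":[0,0,0],"gripper":1},
    {"linear":[0.09,0.344,0.218],"twist":[0,0,0],"gripper":1}
  ]
}}

```text
clock: 12.35
tool_pos: [528.0, 98.6, 131.8]
eef_rot: [0.136, 0.991, 0.0, 0.001]
ft_force: [0.5, 0.4, -1.7]
gripper_width: 11.7
grasp_force: 108.3
```

```bash
python3 - <<'E'
from h import *
s=r.sense(); t=s['tool_pos']; im,d,W=wpts(); cv2.imwrite('pics/w4.png',im[60:360,150:490,::-1])
D=box(W,t[0]-70,t[0]+70,t[1]-70,t[1]+70,t[2]-10,t[2]-2); print('disc',t.round(1),circ(D,t[:2]-[1,0],46))
go([527.4,97.1,130],164.25)
E
```

```text
disc [528.   98.6 131.8] (array([526.65,  98.28,  46.41]), 64, np.float64(0.42))
lin [ 0.0004 -0.0065  0.0071] twist [0.0004 0.0012 0.0023] yaw now 164.39 q [ 0.34  0.5  -0.8   1.88  0.44  0.95  0.63] tcp [527.9  98.6 131.8] F [-0.2  0.8 -2.4] t 12.4 w 11.6 108.3
```

View pics/w4.png

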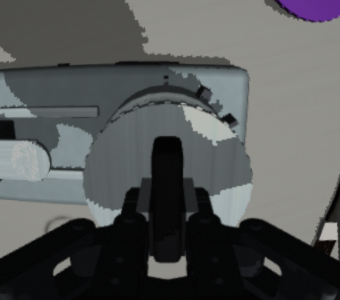

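Emit:
{"fn": "servo_tool", "kwargs": {
  "rows": [
    {"linear":[0,-0.0065,0.015],"twist":[0,0,0.002],"gripper":1},
    {"linear":[0,-0.0065,0.03],"twist":[0,0,0.002],"gripper":1},
    {"linear":[0,-0.0065,0.045],"twist":[0,0,0.002],"gripper":1},
    {"linear":[0,-0.0065,0.06],"twist":[0,0,0.002],"gripper":1},
    {"linear":[0,-0.0065,0.064],"twist":[0,0,0.002],"gripper":1},
    {"linear":[0,-0.0065,0.064],"twist":[0,0,0.002],"gripper":1}
  ]
}}

```text
clock: 13.0
tool_pos: [526.8, 97.2, 114.8]
eef_rot: [0.137, 0.991, -0.0, -0.0]
ft_force: [-0.3, 0.4, -1.8]
gripper_width: 11.4
grasp_force: 108.3
```

Emit:
{"fn": "servo_tool", "kwargs": {
  "rows": [
    {"linear":[0,0,0.01],"twist":[0,0,0],"gripper":1},
    {"linear":[0,0,0.02],"twist":[0,0,0],"gripper":1},
    {"linear":[0,0,0.03],"twist":[0,0,0],"gripper":1},
    {"linear":[0,0,0.036],"twist":[0,0,0],"gripper":1},
    {"linear":[0,0,0.036],"twist":[0,0,0],"gripper":1}
  ]
}}

```text
clock: 13.5
tool_pos: [526.8, 97.1, 105.7]
eef_rot: [0.137, 0.991, -0.0, -0.0]
ft_force: [0.4, -0.1, -1.7]
gripper_width: 11.3
grasp_force: 108.3
```

Clean entry, with no contact force. On down to seating.

Emit:
{"fn": "servo_tool", "kwargs": {
  "rows": [
    {"linear":[0,0,0.01],"twist":[0,0,0],"gripper":1},
    {"linear":[0,0,0.02],"twist":[0,0,0],"gripper":1},
    {"linear":[0,0,0.03],"twist":[0,0,0],"gripper":1},
    {"linear":[0,0,0.034],"twist":[0,0,0],"gripper":1},
    {"linear":[0,0,0.034],"twist":[0,0,0],"gripper":1}
  ]
}}

```text
clock: 14.0
tool_pos: [527.0, 97.2, 98.4]
eef_rot: [0.137, 0.991, -0.0, 0.0]
ft_force: [-3.5, -0.7, 9.7]
gripper_width: 11.5
grasp_force: 110.0
```

Emit:
{"fn": "servo_tool", "kwargs": {
  "rows": [
    {"linear":[0,0,0.003],"twist":[0,0,0],"gripper":1},
    {"linear":[0,0,0.003],"twist":[0,0,0],"gripper":1},
    {"linear":[0,0,0.003],"twist":[0,0,0],"gripper":1}
  ]
}}

```text
clock: 14.3
tool_pos: [527.0, 97.2, 98.4]
eef_rot: [0.137, 0.991, -0.001, 0.001]
ft_force: [-5.9, -2.0, 17.9]
gripper_width: 11.6
grasp_force: 111.2
```

```bash
python3 - <<'E'
from h import *
t=r.sense()['tool_pos']; im,d,W=wpts()
D=box(W,t[0]-70,t[0]+70,t[1]-70,t[1]+70,t[2]-10,t[2]-1); print('disc',t.round(1),np.median(D[:,2]),circ(D,t[:2]-[1,0],46))
go([527.4,97.1,98],164.25-30); print(r.sense()['ft_torque'])
E
```

```text
disc [527.   97.2  98.4] 92.74733990901561 (array([525.65,  96.82,  46.4 ]), 64, np.float64(0.42))
lin [-0.0014 -0.0002  0.0017] twist [-0.0007  0.0014  0.5009] yaw now 164.3 q [ 0.31  0.54 -0.77  1.91  0.48  0.89  0.6 ] tcp [527.1  97.2  98.4] F [-5.8 -1.7 17.1] t 14.35 w 11.2 111.1
[-0.74728458  1.43018461 -0.01154993]
```

Emit:
{"fn": "servo_tool", "kwargs": {
  "rows": [
    {"linear":[0,0,-0.0036],"twist":[0,0,0.04],"gripper":1},
    {"linear":[0,-0.0004,-0.0036],"twist":[0,0,0.08],"gripper":1},
    {"linear":[0,-0.0006,-0.0036],"twist":[0,0,0.13],"gripper":1},
    {"linear":[0,-0.0008,-0.0036],"twist":[0,0,0.18],"gripper":1},
    {"linear":[0,-0.001,-0.0036],"twist":[0,0,0.23],"gripper":1},
    {"linear":[0,-0.0013,-0.0036],"twist":[0,0,0.28],"gripper":1},
    {"linear":[0,-0.0016,-0.0036],"twist":[0,0,0.33],"gripper":1},
    {"linear":[0,-0.002,-0.0036],"twist":[0,0,0.38],"gripper":1},
    {"linear":[0,-0.002,-0.0036],"twist":[0,0,0.42],"gripper":1},
    {"linear":[0,-0.002,-0.0036],"twist":[0,0,0.42],"gripper":1},
    {"linear":[0,-0.002,-0.0036],"twist":[0,0,0.42],"gripper":1}
  ]
}}

```text
clock: 15.45
tool_pos: [527.8, 97.2, 98.6]
eef_rot: [0.349, 0.937, 0.0, 0.001]
ft_force: [0.1, 0.3, 6.1]
gripper_width: 11.6
grasp_force: 109.4
```

```bash
cat > chk.py <<'E'
from h import *
t=r.sense()['tool_pos']; im,d,W=wpts()
D=box(W,t[0]-70,t[0]+70,t[1]-70,t[1]+70,t[2]-10,t[2]-1); print('disc',t.round(1),np.median(D[:,2]),circ(D,t[:2]-[1,0],46))
B=box(W,t[0]-70,t[0]+70,t[1]-70,t[1]+70,t[2]+17,t[2]+26)
b=(D[:,:2]*0); dark=im.max(-1)<45
T=W.reshape(-1,3)[dark.ravel()]; T=box(T,t[0]-40,t[0]+40,t[1]-40,t[1]+40,t[2]+16,t[2]+26); print('bar',len(T),rect(T) if len(T)>9 else 0)
D=box(W,400,640,-110,190,108,117);print('tab',len(D),rect(D) if len(D)>5 else 0)
go([527.4,97.1,98],164.25-31); print(r.sense()['ft_torque'].round(2))
E
python3 chk.py
```

```text
disc [527.8  97.2  98.6] 92.90613249160072 (array([526.55,  96.73,  46.42]), 64, np.float64(0.45))
bar 3737 (array([526.6,  99. ]), array([36.2, 57.8]), 70.4)
tab 1168 (array([494.5,  40.4]), array([167.2,  31.4]), 72.6)
lin [ 0.0011 -0.0011  0.0024] twist [0.0016 0.0014 0.0981] yaw now 139.14 q [ 0.24  0.51 -0.66  1.91  0.41  0.86  0.22] tcp [527.8  97.1  98.6] F [0.1 0.3 5.9] t 15.5 w 11.3 109.4
[-0.12  0.14  0.18]
```

Emit:
{"fn": "servo_tool", "kwargs": {
  "rows": [
    {"linear":[0,-0.0002,0],"twist":[0,0,0.05],"gripper":1},
    {"linear":[0,-0.0004,0],"twist":[0,0,0.095],"gripper":1},
    {"linear":[0,-0.0004,0],"twist":[0,0,0.095],"gripper":1},
    {"linear":[0,-0.0004,0],"twist":[0,0,0.095],"gripper":1},
    {"linear":[0,-0.0004,0],"twist":[0,0,0.095],"gripper":1}
  ]
}}

```text
clock: 16.0
tool_pos: [527.8, 97.1, 98.6]
eef_rot: [0.395, 0.919, 0.001, 0.001]
ft_force: [-0.1, 0.2, 6.0]
gripper_width: 11.8
grasp_force: 109.3
```

```bash
python3 chk.py; python3 - <<'E'
from h import *
im,_=r.read_camera('wrist'); im2,_=r.read_camera('top')
cv2.imwrite('pics/e.png',np.hstack([cv2.resize(im[60:300,180:460,::-1],(420,360)),cv2.resize(im2[170:280,200:316,::-1],(380,360),interpolation=2)]))
E
```

```text
disc [527.8  97.1  98.6] 92.92931513179059 (array([526.37,  96.87,  46.26]), 64, np.float64(0.47))
bar 3751 (array([526.8,  99.1]), array([36. , 57.4]), 64.4)
tab 758 (array([489.6,  44.3]), array([165.9,  31.2]), 67.1)
lin [ 0.0009 -0.0012  0.0025] twist [0.0018 0.0012 0.0031] yaw now 133.44 q [ 0.22  0.5  -0.64  1.91  0.39  0.85  0.13] tcp [527.8  97.1  98.6] F [ 0.1 -0.2  6.1] t 16.05 w 12.0 109.3
[-0.08  0.18  0.12]
```

View pics/e.png

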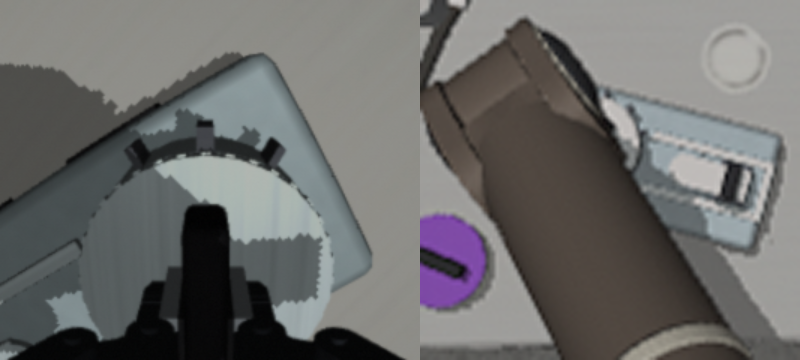

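The bar at (205, 270) points at the broad half-way rib at (205, 130). The lid hasn't slipped in the grip and the lock tab is at its far end, so I'm handing in.

```bash
python3 -c "
from workcell import r
print(r.finish_job())"
```

```text
the job is handed in; nothing more can be done
None
```

I handed the job in at about 16 s with the lock at its end stop and the lid seated in the collar, turned about 31° to the half-way mark and held with about 109 N; no verdict came back from the judge.

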